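# Set out a locker lock on its backplate and door

## Robot

A 6-joint arm with a two-finger parallel gripper is mounted at the origin on the work surface. World frame = base frame: x ahead of the robot, y to its left, z up, the work surface at z = 0. Lengths are in mm, angles in rad, forces in N, time in s.
With the tool pointing down it reaches from about 275 to 1000 mm from the base axis. Payload 8.4 kg.
Tool frame: the origin (TCP) lies on the front face of the gripper's body, between the roots of the fingers; the fingertips stand 73 mm ahead of it and the grasp point (between the pads) lies 54 mm ahead of it; z points along the fingers, y is the line along which they close (so a half turn about z gives the same grasp; the last joint's range is limited). The gripper opens to 85 mm and grips with 20 to 120 N. Pads are 22 mm wide; open, the fingers measure 114 mm over their backs; the gripper's body (76 mm by 85 mm) begins 54 mm behind the grasp point. The pads swing forward as they close: fully open they stand 13 mm farther back than shut.
Start: joints at [-1.231, 0.353, 1.633, -0, 1.155, -0.002], TCP at [209.488, -588.849, 303.881] pointing down, gripper open.
Joint ranges: [-2.63, 2.63], [-0.92, 2.1], [0.06, 2.66], [-1.3, 4.44], [0, 2.69], [-3.02, 3.02]. Speed limits (rad/s): [2.22, 2.22, 2.79, 3.14, 3.14, 3.14].

## Interface

Orientations are given as [roll, pitch, yaw] about the fixed x, y, z axes, in that order (R = Rz(yaw) Ry(pitch) Rx(roll)).
In Python, from bench import arm, optics, masks_of gives the robot as it stands.
- The arm moves only by the tool jog_arm, never from a script. Its argument "rows" is one flat list of numbers, 5 for each row, row after row: the closure, from -1 (fully open) to 1 (shut), then the shift along the tool's x, y, z in mm, then the turn about the tool's z in degrees. In form: [hand, dx, dy, dz, yaw, hand, dx, dy, dz, yaw, ...]. A call has 1 to 12 rows; each row shifts and turns the commanded pose from where the row before left it, along the tool's axes as they then stand; what a row does not reach is not made up. A row lasts 1/12 s, in which the tool goes at most 41.7 mm and 7.16 degrees, less where a joint would pass 70% of its speed; a pose out of reach is approached as far as the arm can. A call with a gripper value outside its range is refused whole. The fingers move at their own pace and stop on an object; "squeeze" is the grip in N (left out, the last holds). Time passes only in rows, so rows that do not move let the fingers close. It gives the time, the measured TCP pose, the force, the opening and the grip force at its end, in the units of the state.
- arm.state(): the state, without advancing time (a new reading comes with each control period).
- optics.grab_frame(name): name is "scene" or "top" or "wrist"; returns a dict with "img" (384x512x3 uint8, red, green, blue), "intrinsics" (3x3 intrinsics, pixels), "origin" and "attitude" of the camera in the world; the wrist camera has in their place "mount" (4x4, takes a point from camera to tool coordinates, whose origin is the TCP and whose axes are the flange's). Camera axes: x right, y down, z forward; pixel columns grow to the right and rows downward; lengths in mm; the calibration is good to about 2 mm. A picture is of the moment at which its call begins: read the wrist's pose just before it. There is no depth.
- arm.hand_in(): hands the job in; it is judged then, once.
Trained networks look in the newest picture that a camera, given by its name, has taken for a name from the list of things; names that differ only in an ending like _2 or _b are one class to them, and where a whole thing is asked for, a point or a joint stands for the part that bears it (a point fixed in the world has none). Each returns a list of dicts, best first, with "p" (0 to 1); they miss things now and then, are a little off and sometimes report something else, mostly with a low value. They report only what shows in the picture. A call takes as long as a camera call. They do not tell look-alikes from the thing itself.
- masks_of(camera, name): "pixels" (384x512 bool, what is visible of it) and "extent" ([centre column, centre row, width, height] in pixels, round what is visible of it).
The state is a dict: "t": time; "q": joint angles; "joint_vel": joint speeds; "joint_torque": joint torques, N m; "tool_pos": TCP position; "ee_rot": TCP orientation; "contact_force": force on the tool from outside, world axes, zero at the start; "ft_torque": the same for the moment, N m; "gripper_width": opening from 0.0 (shut) to 1.0 (fully open); "gripper_force": force on a finger pad.
Only numpy, scipy, OpenCV 4.12 (cv2) and the standard library are available. Lean on these libraries where they do the work, as an engineer would, in place of code of your own. Each camera call takes 0.05 s, during which the arm holds its last target. There are 200 camera calls.

## Task

Set out one compartment's lock set dry, ready for screwing down: on the black backplate lay the latch over its four nuts at the notched end, bolt pointing out over the notch, the terminal strip over its two nuts at the end with the bent-up tab, and the controller over its four nuts between them, all lengthwise in line with the plate. Put the battery pack squarely on top of the controller, lengthwise like it, and inside the red door stand the striker on its two nuts midway between the rubber buffers, with its loop along the door's length. Leave everything upright, let go and at rest, and do not disturb the caliper or the screwdriver.

Things in the scene. Friction and masses are not known exactly. Their poses are not given: they have to be found in the camera images.
- plate: Black steel backplate 240 x 70 x 3 mm, flat and fixed on the bench. Origin: centre of its underside; x along its length to the notched end (slot 34 wide, 24 deep); at the other end a 3 mm tab bent up to 20 mm. Flush bright nuts mark the seats, each centred on y = 0: latch (4 nuts, 46 x 54 apart) at x = +70 mm, controller (4 nuts, 56 x 58) at x = -12, terminal strip (2 nuts, 32) at x = -84.
- door: Red locker door, inside up, fixed on the bench: pan 200 x 150 mm, sheet 3 mm thick, flanges 2 mm thick to 12 mm above the bench. Origin: centre of its underside; x along its length to the end with two round black rubber buffers (18 mm across, top 10 mm above the bench, at x = 50, y = +-52 mm). Striker seat: two bright nuts 42 mm apart, centred at x = 50, y = 0. Hinge sleeves at the other end.
- latch: Latch: loose metal block 60 x 44 x 28 mm (x, y, z) with a square bolt 14 mm wide sticking out 14 mm from the middle of its +x face; dark top cover with four screws. about 0.28 kg. Origin: centre of the block's underside, x towards the bolt.
- controller: Controller: loose black plastic box 70 x 50 x 24 mm (x, y, z), flat grey panel on top, white connector on one short side. about 0.15 kg. Origin: centre of its underside, x along its length. Either way round will do.
- battery: Battery pack: loose grey holder with two round cells side by side, 60 x 34 x 20 mm (x, y, z). about 0.09 kg. Origin: centre of its flat underside, x along its length. Either way round will do.
- terminal: Terminal strip: loose white stepped block 44 x 24 mm, 14 mm high at its long sides and 20 mm along its 10 mm wide middle ridge, two rows of five small screws. about 0.06 kg. Origin: centre of its underside, x along its length. Either way round will do.
- striker: Striker: loose steel foot plate 56 x 40 x 4 mm with a flat-bar loop standing on its middle, along its length: two legs and a top bar 44 mm long (along x), 8 mm thick (along y), the bar from 24 to 36 mm above the underside. about 0.14 kg. Origin: centre of the foot's underside, x along its length. Either way round will do.
- caliper: Digital caliper lying loose on the bench, 220 mm long, 12 mm high, origin at the middle of its beam on the bench, x towards the jaws. Not to be disturbed.
- screwdriver: Screwdriver lying loose on the bench, 190 mm long, x towards its tip. Not to be disturbed.
There are look-alikes about, which are no part of the job. Leave any blue or pink look-alike of the striker alone.

How it is judged (in metres and radians):
At the end, for the whole second after the job is handed in: Latch (bolt to the notch), controller and terminal strip flat on the plate at their nuts, the battery flat on the controller, the striker flat in the door midway between the buffers: each within 10 mm along and across and 11 degrees of its seat, upright, at rest (x of latch in the frame of plate between 0.06 and 0.08 m and y of latch in the frame of plate between -0.01 and 0.01 m and z of latch in the frame of plate between 0 and 0.006 m and angle between the x axis of each of latch, terminal, controller and the x axis of plate, either way round below 0.2 rad and angle between each of latch, terminal, controller, battery, striker's own z axis and vertical below 0.1 rad and linear speed of each of latch, terminal, controller, battery, striker below 0.01 m/s and angular speed of each of latch, terminal, controller, battery, striker below 0.1 rad/s and x of plate in the frame of latch below -0.04 m and x of terminal in the frame of plate between -0.094 and -0.074 m and y of terminal in the frame of plate between -0.01 and 0.01 m and z of terminal in the frame of plate between 0 and 0.006 m and x of controller in the frame of plate between -0.022 and -0.002 m and y of controller in the frame of plate between -0.01 and 0.01 m and z of controller in the frame of plate between 0 and 0.006 m and x of battery in the frame of controller between -0.01 and 0.01 m and y of battery in the frame of controller between -0.01 and 0.01 m and z of battery in the frame of controller between 0.021 and 0.027 m and angle between the x axis of battery and the x axis of controller, either way round below 0.2 rad and x of striker in the frame of door between 0.04 and 0.06 m and y of striker in the frame of door between -0.01 and 0.01 m and z of striker in the frame of door between 0 and 0.006 m and angle between the x axis of striker and the x axis of door, either way round below 0.2 rad); the robot touches nothing.
It fails at once if the caliper or the screwdriver was disturbed (moved more than 20 mm) (distance of any of caliper, screwdriver from where it was at the start of the episode above 0.02 m).
It also fails if it takes over 120 s, if anything falls off the work surface, if the arm or the gripper's body presses on something with over 40 N, if the wrist force passes 120 N, or if a joint passes its speed limit or range.

## Working session

There is one attempt and no reset: what is moved stays moved. The work goes in short steps, Python scripts to look and compute and a tool call to move; the robot and the scene stay as the last step left them, time stands still between calls to the robot, and variables do not carry over. Pictures are saved under pics/ and viewed, at most 14 in all, crops included, and the job is handed in when it is done.

Besides the shell and the picture viewer there is one more tool, called after "Request:" by a JSON object that holds its "fn" and its "kwargs", one argument or row to a line. jog_arm: Moves the arm, as the interface text tells. Its arguments: {"type":"object","properties":{"rows":{"type":"array","items":{"type":"number"}},"squeeze":{"type":"number"}},"required":["rows"]}

```bash
ls; mkdir -p pics; python3 - <<'E'
from bench import arm, optics, masks_of
import cv2
s=arm.state();print(s)
for n in ["scene","top"]:
    f=optics.grab_frame(n);cv2.imwrite(f"pics/{n}0.png",cv2.resize(f["img"][:,:,::-1],(800,600),interpolation=cv2.INTER_CUBIC))
    print(n,f["intrinsics"],f["origin"],f["attitude"])
    for k in "plate door latch controller battery terminal striker caliper screwdriver".split():
        for m in masks_of(n,k): print(n,k,round(m["p"],2),m["extent"],m["pixels"].sum())
f=optics.grab_frame("wrist");print(f["intrinsics"],f["mount"])
E
```

```text
pics
{'t': 0.0, 'q': array([-1.23138821e+00,  3.53662572e-01,  1.63412530e+00,  4.56287611e-06,
        1.15519407e+00, -2.36936770e-03]), 'joint_vel': array([-0.00012806,  0.00063412,  0.00083798,  0.00161959,  0.00046918,
       -0.0001247 ]), 'joint_torque': array([-3.97725589e-04, -6.05260205e+01, -3.42071772e+01, -7.00124315e-05,
        9.46464599e-03, -1.45824191e-05]), 'tool_pos': array([ 209.37270849, -588.49556941,  303.15638085]), 'ee_rot': array([-3.14020338e+00, -7.46359523e-06,  3.41775637e-01]), 'contact_force': array([-0.19405118,  0.38289933, -0.34692723]), 'ft_torque': array([-0.01776888,  0.00383816, -0.05275176]), 'gripper_force': 0.0, 'gripper_width': 1.00252775040639}
scene [[356.47116405   0.         255.24393372]
 [  0.         356.47116405 189.25526866]
 [  0.           0.           1.        ]] [ 923.91415413 -547.47335229  718.55966808] [-2.33788297e+00  7.01834156e-04  6.07067645e-01]
scene plate 0.65 [298.6, 169.6, 53.9, 58.6] 1332
scene door 0.77 [221.2, 269.5, 104.7, 86.6] 5039
scene latch 0.98 [300.1, 226.6, 26.4, 23.8] 505
scene controller 0.93 [259.9
[... 923 characters left out ...]
15.5] 112
top striker 0.74 [134.8, 223.4, 20.9, 18.0] 218
top striker 0.63 [124.5, 258.6, 21.1, 23.5] 245
top striker 0.56 [99.2, 220.9, 20.9, 13.9] 224
top caliper 0.75 [139.2, 153.0, 11.7, 75.0] 596
top screwdriver 0.63 [395.6, 157.3, 17.4, 34.0] 279
top screwdriver 0.28 [135.4, 226.2, 18.8, 15.2] 227
[[345.55808513   0.         255.30733549]
 [  0.         345.55808513 195.72974831]
 [  0.           0.           1.        ]] [[-7.19886856e-05 -9.56765958e-01 -2.90858894e-01  7.33098092e+01]
 [ 9.99999997e-01 -7.80986104e-05  9.39770609e-06  7.02783349e-02]
 [-3.17070807e-05 -2.90858893e-01  9.56765961e-01 -7.03463908e+01]
 [ 0.00000000e+00  0.00000000e+00  0.00000000e+00  1.00000000e+00]]
```

View pics/top0.png

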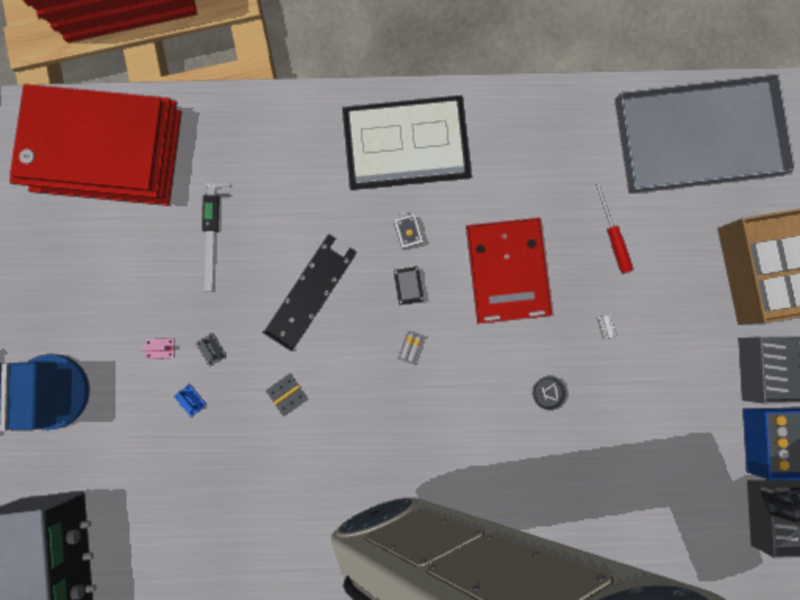

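View pics/scene0.png

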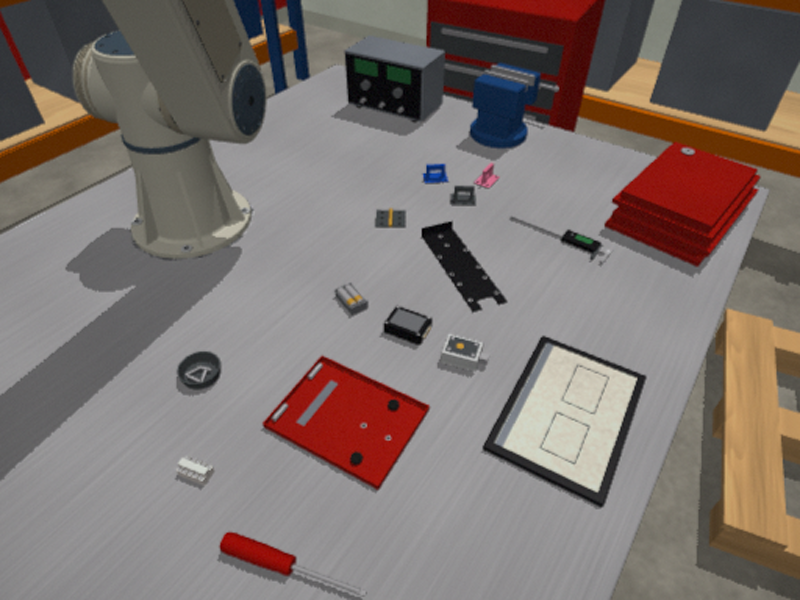

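The top view shows the plate lying obliquely at about (310,292) with its notch at the upper right. The door is at (510,270) with buffers at (480,248) and (531,243). The latch is at (408,231) with its bolt pointing up, the controller at (409,285), the battery at (411,347), the terminal strip at (606,327) and the grey striker at (210,348). The pink and blue look-alikes are at (160,348) and (190,400), and there is a flat grey block with a yellow stripe at (287,394). The scene view agrees.

```bash
cat > h.py <<'E'
import numpy as np, cv2, pickle, os
from scipy.spatial.transform import Rotation as Ro
from scipy.optimize import minimize
from bench import arm, optics, masks_of
def box(x0,x1,y0,y1,z0,z1): return np.array([[x,y,z] for x in(x0,x1) for y in(y0,y1) for z in(z0,z1)],float)
M={"latch":[box(-30,30,-22,22,0,28),box(30,44,-7,7,7,21)],
"controller":[box(-35,35,-25,25,0,24)],"battery":[box(-30,30,-17,17,0,20)],
"terminal":[box(-22,22,-12,12,0,14),box(-22,22,-5,5,0,20)],
"striker":[box(-28,28,-20,20,0,4),box(-22,22,-4,4,0,36)],
"plate":[box(-120,96,-35,35,0,3),box(96,120,-35,-17,0,3),box(96,120,17,35,0,3),box(-120,-117,-35,35,0,20)],
"door":[box(-100,100,-75,75,0,12)]}
def pose(f,s):
    if "mount" in f:
        T=np.eye(4);T[:3,:3]=Ro.from_euler("xyz",s["ee_rot"]).as_matrix();T[:3,3]=s["tool_pos"];return T@f["mount"]
    T=np.eye(4);T[:3,:3]=Ro.from_euler("xyz",f["attitude"]).as_matrix();T[:3,3]=f["origin"];return T
def grab(cam):
    s=arm.state();f=optics.grab_frame(cam);return f["img"],f["intrinsics"],pose(f,s)
def proj(K,T,P):
    c=(P-T[:3,3])@T[:3,:3];u=c@K.T;return u[:,:2]/u[:,2:]
def ray(K,T,uv,z):
    d=T[:3,:3]@np.linalg.solve(K,[uv[0],uv[1],1]);return T[:3,3]+d*(z-T[2,3])/d[2]
def W(name,p):
    c,s=np.cos(p[3]),np.sin(p[3]);R=np.array([[c,-s,0],[s,c,0],[0,0,1]])
    return [b@R.T+np.array([p[0],p[1],p[2]]) for b in M[name]]
def sil(name,p,K,T,S=4):
    m=np.zeros((384*S,512*S),np.uint8)
    for b in W(name,p):
        q=cv2.convexHull(((proj(K,T,b)+.5)*S*16).astype(np.int32));cv2.fillConvexPoly(m,q,1,shift=4)
    return m
def fit(name,obs,p0,zfix=None,S=4):
    # obs: list of (K,T,mask)
    big=[cv2.resize(o[2].astype(np.uint8),None,fx=S,fy=S,interpolation=cv2.INTER_LINEAR) for o in obs]
    def cost(v):
        p=list(v[:2])+([zfix,v[2]/30] if zfix is not None else [v[2],v[3]/30]);e=0
        for o,b in zip(obs,big):
            m=sil(name,p,o[0],o[1],S);e+=1-(m&b).sum()/max(1,(m|b).sum())
        return e/len(obs)
    x0=[p0[0],p0[1]]+([] if zfix is not None else [p0[2]])+[p0[3]*30]
    best=None
    for st in (8,3):
        for _ in range(2):
            n=len(x0);sim=np.vstack([x0]+[np.array(x0)+st*np.eye(n)[i] for i in range(n)])
            r=minimize(cost,x0,method="Nelder-Mead",options=dict(initial_simplex=sim,xatol=.05,fatol=1e-4,maxiter=150));x0=r.x
    v=r.x;p=list(v[:2])+([zfix,v[2]/30] if zfix is not None else [v[2],v[3]/30])
    return np.array(p),r.fun
def rect_yaw(K,T,mask,z):
    ys,xs=np.nonzero(mask);P=np.array([ray(K,T,(x,y),z)[:2] for x,y in zip(xs,ys)],np.float32)
    (c,(w,h),a)=cv2.minAreaRect(P)
    return c,np.deg2rad(a if w>=h else a+90),(w,h)
E
python3 - <<'E'
from h import *
O={}
for cam in("top","scene"):
    img,K,T=grab(cam)
    for k in M:
        O[cam,k]=[(m["p"],K,T,m["pixels"],m["extent"]) for m in masks_of(cam,k)]
pickle.dump(O,open("o0.pkl","wb"))
img,K,T=grab("top")
# image 800x600 clicks -> /1.5625
for k,z,uv in [("plate",3,(310,292)),("tab",3,(279,340)),("notch",3,(342,244)),("door",3,(510,270)),("buf1",10,(480,248)),("buf2",10,(531,243)),("latch",28,(408,231)),("controller",24,(409,285)),("battery",20,(411,347)),("terminal",15,(606,327)),("striker",15,(210,348)),("calp",5,(209,240)),("scr",10,(615,230))]:
    print(k,ray(K,T,np.array(uv)/1.5625,z).round(0))
for k in ("latch","controller","battery","terminal","striker","door"):
    for o in O["top",k][:3]: print(k,[np.round(a,2) for a in rect_yaw(o[1],o[2],o[3],10)])
E
```

```text
plate [550. 200.   3.]
tab [455. 263.   3.]
notch [647. 134.   3.]
door [ 587. -205.    3.]
buf1 [ 632. -145.   10.]
buf2 [ 640. -248.   10.]
latch [666.  -0.  28.]
controller [558.  -0.  24.]
battery [436.  -1.  20.]
terminal [ 468. -389.   15.]
striker [441. 399.  15.]
calp [661. 404.   5.]
scr [ 663. -418.   10.]
latch [array([674.78,   1.58]), np.float64(0.27), array([77.23, 45.97])]
controller [array([559.96,   2.12]), np.float64(0.12), array([75.83, 52.77])]
terminal [array([ 469.81, -389.67]), np.float64(0.23), array([44.27, 27.4 ])]
terminal [array([ 587.27, -200.31]), np.float64(0.09), array([201.86, 156.86])]
striker [array([340.16, 441.4 ]), np.float64(0.7), array([57.03, 39.67])]
striker [array([443.72, 503.25]), np.float64(1.55), array([60.27, 40.58])]
striker [array([440.03, 399.68]), np.float64(0.52), array([51.94, 38.09])]
door [array([ 587.31, -200.06]), np.float64(0.08), array([200.5 , 152.07])]
```

Request:
{"fn": "jog_arm", "kwargs": {
  "rows": [-1,0,0,0,6.5,-1,0,0,0,6.5,-1,0,0,0,6.5,-1,31,-26,0,0,-1,31,-26,0,0,-1,31,-26,0,0,-1,31,-26,0,0,-1,31,-26,0,0,-1,31,-26,0,0,-1,31,-26,0,0,-1,31,-26,0,0,-1,31,-26,0,0]
}}

```text
t: 2.9
tool_pos: [489.5, -352.9, 304.1]
ee_rot: [3.141, -0.0, 0.001]
contact_force: [0.5, -0.6, -0.2]
gripper_width: 1.0
gripper_force: 0.0
```

Request:
{"fn": "jog_arm", "kwargs": {
  "rows": [-1,31,-26,0,0,-1,31,-26,0,0,-1,31,-26,0,0,-1,0,0,0,0]
}}

```text
t: 3.23
tool_pos: [585.8, -271.7, 303.9]
ee_rot: [-3.14, -0.003, 0.005]
contact_force: [-1.1, -0.1, -0.8]
gripper_width: 0.995
gripper_force: 0.0
```

```bash
cat >> h.py <<'E'
def look(tag):
    img,K,T=grab("wrist");O={"cam":(img,K,T)}
    for k in M: O[k]=[(m["p"],K,T,m["pixels"],m["extent"]) for m in masks_of("wrist",k)]
    pickle.dump(O,open(f"w_{tag}.pkl","wb"))
    cv2.imwrite(f"pics/w_{tag}.png",cv2.resize(img[:,:,::-1],(800,600),interpolation=cv2.INTER_CUBIC))
    for k in M:
        for o in O[k]:
            c,a,wh=rect_yaw(o[1],o[2],o[3],8);print(k,round(o[0],2),np.round(c),round(a,2),np.round(wh),"px",np.round(o[4]))
    s=arm.state();print(s["t"],s["tool_pos"].round(1),s["ee_rot"].round(3),s["contact_force"].round(1));return O
E
python3 -c "
from h import *
look('A')"
```

```text
latch 0.75 [663. -24.] 2.94 [22. 56.] px [12. 83. 22. 60.]
latch 0.19 [ 584. -200.] 0.09 [204. 153.] px [183. 156. 166. 199.]
controller 0.93 [554. -13.] 2.94 [44. 85.] px [ 22. 187.  44.  69.]
battery 0.73 [433.   1.] 2.77 [42. 75.] px [ 29. 287.  49.  60.]
terminal 0.57 [ 468. -391.] 0.19 [52. 26.] px [356. 263.  24.  39.]
door 0.71 [ 585. -200.] 0.09 [202. 152.] px [184. 155. 168. 197.]
door 0.47 [ 469. -391.] 0.23 [50. 27.] px [356. 263.  28.  40.]
3.6333 [ 580.2 -277.3  304. ] [ 3.142  0.    -0.   ] [-0.6 -0.3 -0.1]
```

Request:
{"fn": "jog_arm", "kwargs": {
  "rows": [-1,-5,-41,0,0,-1,0,-41,0,0,-1,0,-41,0,0,-1,0,-41,0,0,-1,0,-41,0,0,-1,0,-41,0,0,-1,0,-41,0,0,-1,0,-41,0,0,-1,0,-41,0,0,-1,0,0,0,0]
}}

```text
t: 4.47
tool_pos: [575.2, 98.0, 304.3]
ee_rot: [-3.139, -0.001, 0.004]
contact_force: [-0.3, 0.0, -0.1]
gripper_width: 1.002
gripper_force: 0.0
```

```bash
python3 -c "
from h import *
look('B')"
```

```text
latch 0.81 [673.  -1.] 0.26 [77. 52.] px [357.  66.  59.  87.]
controller 0.57 [556.  -1.] 0.15 [78. 56.] px [346. 180.  60.  70.]
battery 0.79 [433.   0.] 2.81 [40. 69.] px [336. 280.  46.  58.]
striker 0.97 [436. 384.] 2.93 [36. 70.] px [ 17. 275.  33.  54.]
plate 0.64 [546. 203.] 2.54 [ 71. 250.] px [166. 171. 166. 202.]
4.8667 [575.6  91.2 303.9] [ 3.141e+00  0.000e+00 -1.000e-03] [-0.5 -0.1 -0.5]
```

Request:
{"fn": "jog_arm", "kwargs": {
  "rows": [-1,-10,-40,0,0,-1,-10,-40,0,0,-1,-10,-40,0,0,-1,-10,-40,0,0,-1,-10,-40,0,0,-1,-10,-40,0,0,-1,0,0,0,0]
}}

```text
t: 5.45
tool_pos: [513.8, 337.8, 304.0]
ee_rot: [-3.139, -0.0, 0.004]
contact_force: [-0.2, 0.0, -0.3]
gripper_width: 1.003
gripper_force: 0.0
```

```bash
python3 -c "
from h import *
look('C')"
```

```text
striker 0.95 [437. 399.] 0.55 [61. 41.] px [202. 227.  57.  60.]
striker 0.84 [335. 442.] 0.71 [63. 49.] px [175. 307.  41.  56.]
striker 0.64 [443. 508.] 1.6 [40. 69.] px [108. 222.  59.  31.]
plate 0.65 [547. 201.] 2.55 [ 78. 241.] px [392. 119. 197. 234.]
5.85 [515.7 331.3 304. ] [ 3.142e+00 -0.000e+00 -1.000e-03] [-0.3  0.9 -0.2]
```

```bash
python3 - <<'E'
from h import *
Q={t:pickle.load(open(f"w_{t}.pkl","rb")) for t in "ABC"};O=pickle.load(open("o0.pkl","rb"))
def near(L,p):
    b=None
    for o in L:
        c,a,wh=rect_yaw(o[1],o[2],o[3],8)
        if np.hypot(c[0]-p[0],c[1]-p[1])<18: return (o[1],o[2],o[3])
init={"latch":(668,0,0,.25),"controller":(558,0,0,.13),"battery":(436,-1,0,-.35),"terminal":(468,-389,0,.2),"striker":(438,399,0,.54),"plate":(548,201,0,-.59),"door":(586,-200,0,.09)}
R={}
for k,p0 in init.items():
    src={t:near(Q[t][k],p0) for t in Q};src["top"]=near(O["top",k],p0)
    for o in O["scene",k][:1]: src["scene"]=(o[1],o[2],o[3])
    def inside(o):
        ys,xs=np.nonzero(o[2]);return xs.min()>0 and xs.max()<511 and ys.min()>0 and ys.max()<383
    src={t:o for t,o in src.items() if o is not None and inside(o)}
    if k=="striker": src.pop("scene",None)
    R[k]=None
    for z in (0,None):
        p,e=fit(k,list(src.values()),p0,z); print(k,list(src),p.round(2),round(e,3))
        if z==0:R[k]=p
    for t,o in src.items():
        p,e=fit(k,[o],R[k],0); print("    ",t,p.round(2),round(e,3))
pickle.dump(R,open("R.pkl","wb"))
# overlay
for t in "BC":
    img,K,T=Q[t]["cam"];im=cv2.resize(img[:,:,::-1],None,fx=1.5625,fy=1.5625,interpolation=cv2.INTER_CUBIC)
    for k in R:
        m=cv2.resize(sil(k,R[k],K,T,2),(800,600));cs,_=cv2.findContours(m,0,2);cv2.drawContours(im,cs,-1,(0,255,0),1)
    pl=R["plate"];c,s=np.cos(pl[3]),np.sin(pl[3])
    for cx,dx,dy in((70,23,27),(-12,28,29),(-84,16,0)):
        for a in(-1,1):
            for b in(-1,1):
                x,y=cx+a*dx,b*dy;u=proj(K,T,np.array([[pl[0]+c*x-s*y,pl[1]+s*x+c*y,3]]))[0]*1.5625
                cv2.circle(im,tuple(int(v) for v in u),2,(0,255,255),-1)
    cv2.imwrite(f"pics/ov{t}.png",im)
E
```

```text
latch ['B', 'top', 'scene'] [6.6701e+02 5.9000e-01 0.0000e+00 2.7000e-01] 0.085
latch ['B', 'top', 'scene'] [6.6709e+02 6.8000e-01 2.3500e+00 2.6000e-01] 0.076
     B [6.6641e+02 8.0000e-02 0.0000e+00 2.7000e-01] 0.043
     top [6.6853e+02 4.4000e-01 0.0000e+00 2.7000e-01] 0.071
     scene [6.6693e+02 3.0300e+00 0.0000e+00 2.4000e-01] 0.075
controller ['B', 'top', 'scene'] [5.5856e+02 2.2500e+00 0.0000e+00 1.4000e-01] 0.063
controller ['B', 'top', 'scene'] [5.5896e+02 2.4300e+00 9.9000e-01 1.3000e-01] 0.062
     B [5.5829e+02 1.8000e+00 0.0000e+00 1.5000e-01] 0.039
     top [5.5952e+02 3.0100e+00 0.0000e+00 1.1000e-01] 0.065
     scene [5.5924e+02 3.2300e+00 0.0000e+00 1.1000e-01] 0.066
battery ['A', 'B', 'scene'] [ 4.3497e+02 -2.4000e-01  0.0000e+00 -3.8000e-01] 0.129
battery ['A', 'B', 'scene'] [ 4.3333e+02  1.8300e+00 -4.2600e+00 -3.4000e-01] 0.113
     A [ 4.3534e+02 -2.0200e+00  0.0000e+00 -3.9000e-01] 0.107
     B [ 4.3544e+02  2.0900e+00  0.0000e+00 -2.6000e-01] 0.136
     scene [ 4.3635e+02  3.3000e-01  0.0000e+00 -3.9000e-01] 0.104
terminal ['A', 'top', 'scene'] [ 4.6960e+02
[... 503 characters left out ...]
.96   0.     0.54] 0.19
plate ['B', 'C', 'top', 'scene'] [550.71 200.66   0.    -0.6 ] 0.055
plate ['B', 'C', 'top', 'scene'] [551.39 200.3    1.6   -0.6 ] 0.051
     B [549.89 200.36   0.    -0.59] 0.069
     C [550.15 200.26   0.    -0.59] 0.013
     top [552.83 201.05   0.    -0.59] 0.037
     scene [551.95 201.75   0.    -0.6 ] 0.041
door ['A', 'top', 'scene'] [ 5.8614e+02 -2.0000e+02  0.0000e+00  8.0000e-02] 0.025
door ['A', 'top', 'scene'] [ 5.8580e+02 -2.0021e+02 -6.4000e-01  8.0000e-02] 0.025
     A [ 5.8543e+02 -2.0089e+02  0.0000e+00  9.0000e-02] 0.012
     top [ 5.8742e+02 -1.9984e+02  0.0000e+00  8.0000e-02] 0.029
     scene [ 5.8609e+02 -1.9899e+02  0.0000e+00  8.0000e-02] 0.019
```

View pics/ovB.png

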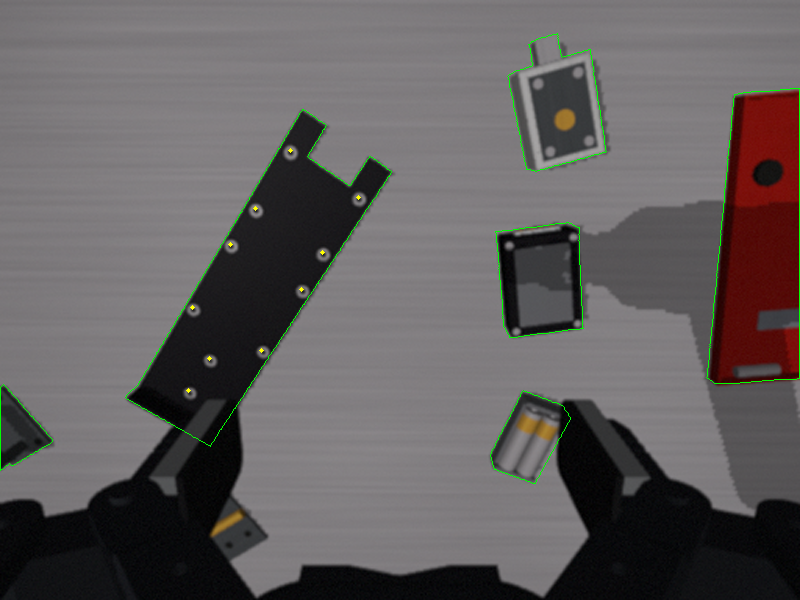

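The overlay on wrist view B shows all ten predicted nut positions on the seen nuts. The outlines also match the plate, latch (560,105), controller (540,280) and battery (530,437). Next I go to the latch.

Request:
{"fn": "jog_arm", "kwargs": {
  "rows": [-1,16.7,36.8,0,0,-1,16.7,36.8,0,0,-1,16.7,36.8,0,0,-1,16.7,36.8,0,0,-1,16.7,36.8,0,0,-1,16.7,36.8,0,0,-1,16.7,36.8,0,0,-1,16.7,36.8,0,0,-1,16.7,36.8,0,0,-1,0,0,30,-5.2,-1,0,0,30,-5.2,-1,0,0,30,-5.1]
}}

```text
t: 6.85
tool_pos: [666.2, -0.6, 213.4]
ee_rot: [3.141, -0.001, 0.273]
contact_force: [0.3, -0.2, 0.3]
gripper_width: 1.001
gripper_force: 0.0
```

Request:
{"fn": "jog_arm", "kwargs": {
  "rows": [-1,0,0,0,0,-1,0,0,0,0,-1,0,0,0,0]
}}

```text
t: 7.1
tool_pos: [666.7, 1.3, 215.5]
ee_rot: [3.141, -0.002, 0.269]
contact_force: [0.2, 0.0, 1.2]
gripper_width: 1.003
gripper_force: 0.0
```

```bash
python3 - <<'E'
from h import *
O=look('D');R=pickle.load(open("R.pkl","rb"))
for k in("latch","controller","battery"):
    for o in O[k][:1]:
        ys,xs=np.nonzero(o[3]);print(k,xs.min(),xs.max(),ys.min(),ys.max(),fit(k,[o[1:4]],R[k],0))
E
```

```text
latch 0.71 [670.   1.] 0.27 [80. 47.] px [257. 180.  54.  95.]
latch 0.36 [553.   0.] 0.13 [87. 54.] px [225. 298.  70.  83.]
controller 0.84 [553.   1.] 0.15 [86. 53.] px [222. 298.  65.  88.]
controller 0.22 [ 593. -194.] 0.09 [188. 146.] px [424. 292. 175. 178.]
plate 0.66 [581. 178.] 2.55 [ 69. 172.] px [ 64. 216. 125. 182.]
door 0.91 [ 593. -194.] 0.09 [188. 147.] px [424. 293. 176. 181.]
7.5 [666.1   1.8 214.6] [ 3.141e+00 -1.000e-03  2.720e-01] [0.1 1.1 0.8]
latch 228 285 131 225 (array([ 6.66582447e+02, -5.75977795e-02,  0.00000000e+00,  2.68518709e-01]), np.float64(0.03692438010164789))
controller 191 254 255 339 (array([5.57389024e+02, 1.61641343e+00, 0.00000000e+00, 1.43046830e-01]), np.float64(0.044770419920203364))
```

Request:
{"fn": "jog_arm", "kwargs": {
  "squeeze": 40,
  "rows": [-1,0,1,36,0,-1,0,0,36,0,-1,0,0,36,0,-1,0,0,20,0,-1,0,0,13,0,-1,0,0,0,0,1,0,0,0,0,1,0,0,0,0,1,0,0,0,0,1,0,0,0,0,1,0,0,0,0,1,0,0,0,0]
}}

```text
t: 8.5
tool_pos: [667.4, 0.6, 74.9]
ee_rot: [3.141, -0.003, 0.272]
contact_force: [0.4, -0.3, 6.5]
gripper_width: 0.509
gripper_force: 42.3
```

Request:
{"fn": "jog_arm", "kwargs": {
  "rows": [1,0,0,0,0,1,0,0,0,0,1,0,0,0,0]
}}

```text
t: 8.75
tool_pos: [667.4, 0.6, 74.9]
ee_rot: [3.141, -0.003, 0.272]
contact_force: [-0.1, -1.4, 7.3]
gripper_width: 0.507
gripper_force: 42.3
```

Request:
{"fn": "jog_arm", "kwargs": {
  "rows": [1,0,0,-37,0,1,0,0,-37,0,1,-2.6,-34,0,0,1,-2.6,-34,0,0,1,-2.6,-34,0,0,1,-2.6,-34,0,0,1,-2.6,-34,0,0,1,0,0,0,7.1,1,0,0,0,7.1,1,0,0,0,7.1,1,0,0,0,7.1,1,0,0,0,7.1]
}}

```text
t: 9.75
tool_pos: [607.9, 161.1, 147.5]
ee_rot: [-3.141, -0.0, -0.353]
contact_force: [0.1, -0.3, -2.5]
gripper_width: 0.507
gripper_force: 42.6
```

Request:
{"fn": "jog_arm", "kwargs": {
  "rows": [1,0,0,0,7.1,1,0,0,0,7.1,1,0,0,0,0,1,0,0,0,0]
}}

```text
t: 10.08
tool_pos: [608.0, 160.9, 147.3]
ee_rot: [-3.141, -0.0, -0.592]
contact_force: [0.2, -0.2, -3.0]
gripper_width: 0.507
gripper_force: 42.6
```

```bash
cat >> h.py <<'E'
def go(x,y,psi):
    "tool-axis shift to world x,y from the present pose (present yaw), and turn in degrees"
    s=arm.state();a=s["ee_rot"][2];d=np.array([x,y])-s["tool_pos"][:2]
    dpsi=(psi-a+np.pi)%(2*np.pi)-np.pi
    print("at",s["t"],s["tool_pos"].round(1),round(a,3),"dx",round(np.cos(a)*d[0]+np.sin(a)*d[1],1),"dy",round(np.sin(a)*d[0]-np.cos(a)*d[1],1),"turn",round(-np.degrees(dpsi),1),"F",s["contact_force"].round(1),"w",round(s["gripper_width"]*85,1))
PL=np.array([550.3,200.4,-.595]);DO=np.array([585.5,-200.7,.085])
def seat(F,x,y=0):
    c,s=np.cos(F[2]),np.sin(F[2]);return F[0]+c*x-s*y,F[1]+s*x+c*y
E
python3 -c "
from h import *
go(*seat(PL,70.8),-.595)"
```

```text
at 10.0833 [608.  160.9 147.3] -0.592 dx 0.9 dy -0.4 turn 0.2 F [ 0.2 -0.2 -3. ] w 43.1
```

Request:
{"fn": "jog_arm", "kwargs": {
  "rows": [1,1,0,30,0,1,0,0,22,0,1,0,0,10,0,1,0,0,5,0,1,0,0,2,0,1,0,0,0,0,1,0,0,0,0,-1,0,0,0,0,-1,0,0,0,0,-1,0,0,0,0,-1,0,0,-20,0,-1,0,0,-35,0]
}}

```text
t: 11.08
tool_pos: [606.7, 159.8, 130.3]
ee_rot: [3.137, 0.004, -0.595]
contact_force: [0.1, 0.4, -0.7]
gripper_width: 1.003
gripper_force: 0.0
```

Request:
{"fn": "jog_arm", "kwargs": {
  "rows": [-1,0,0,-40,0,-1,0,0,-40,0,-1,0,0,0,0,-1,0,0,0,0]
}}

```text
t: 11.42
tool_pos: [610.5, 160.8, 216.2]
ee_rot: [-3.137, -0.004, -0.595]
contact_force: [-0.3, 0.1, 0.1]
gripper_width: 0.999
gripper_force: 0.0
```

```bash
python3 - <<'E'
from h import *
O=look('E');p0=list(seat(PL,70))+[3,-.595]
for o in O["latch"][:2]: print(fit("latch",[o[1:4]],p0,3))
print(seat(PL,70))
go(557.7,1.7,.143)
E
```

```text
latch 0.88 [611. 159.] 2.55 [48. 82.] px [256. 181.  56.  94.]
controller 0.81 [555.  -2.] 0.13 [82. 59.] px [459. 129. 106. 111.]
battery 0.85 [438.  14.] 2.75 [14. 70.] px [503. 249.  17.  74.]
plate 0.96 [553. 198.] 2.55 [ 70. 234.] px [260. 245.  86. 244.]
11.8167 [608.4 160.3 211.7] [ 3.14e+00  1.00e-03 -5.95e-01] [0.3 0.3 0. ]
(array([ 6.08792997e+02,  1.60345848e+02,  3.00000000e+00, -5.91912896e-01]), np.float64(0.036297318861687744))
(np.float64(608.2703949187712), np.float64(161.16438718508792))
at 11.8167 [608.4 160.3 211.7] -0.595 dx 46.9 dy 159.7 turn -42.3 F [0.3 0.3 0. ] w 85.1
```

View pics/w_E.png

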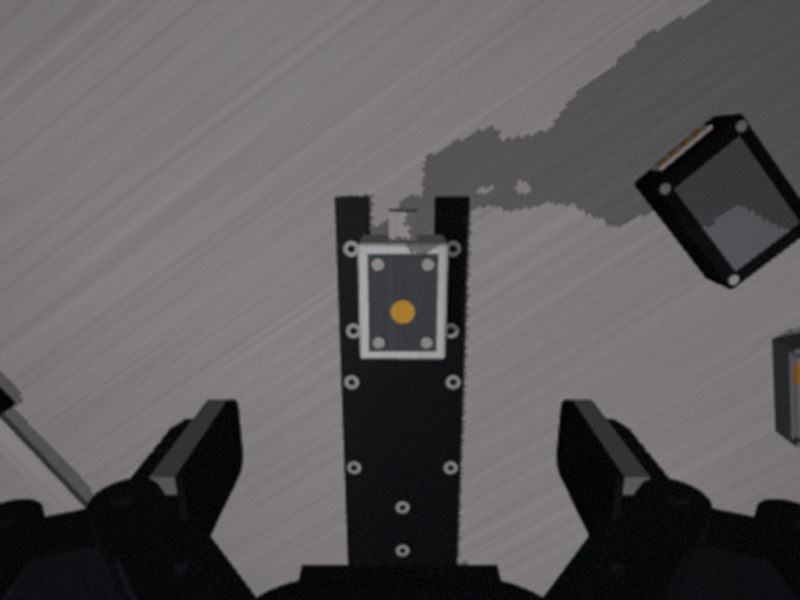

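Wrist view E shows the latch seated between its four nuts (402,300), with the bolt over the notch at (400,220). The fit puts it within 1 mm. The controller is next.

Request:
{"fn": "jog_arm", "kwargs": {
  "rows": [-1,9.4,32,0,0,-1,9.4,32,0,0,-1,9.4,32,0,0,-1,9.4,32,0,0,-1,9.4,32,0,0,-1,0,0,10,-7.05,-1,0,0,10,-7.05,-1,0,0,10,-7.05,-1,0,0,10,-7.05,-1,0,0,10,-7.05,-1,0,0,10,-7.05,-1,0,0,0,0]
}}

```text
t: 12.82
tool_pos: [556.8, 1.5, 150.8]
ee_rot: [-3.141, 0.003, 0.148]
contact_force: [-0.0, 0.7, -0.6]
gripper_width: 0.999
gripper_force: 0.0
```

Request:
{"fn": "jog_arm", "kwargs": {
  "squeeze": 35,
  "rows": [-1,0,0,35,0,-1,0,0,25,0,-1,0,0,15,0,-1,0,0,0,0,-1,0,0,0,0,1,0,0,0,0,1,0,0,0,0,1,0,0,0,0,1,0,0,0,0,1,0,0,0,0,1,0,0,0,0]
}}

```text
t: 13.73
tool_pos: [558.8, 1.5, 79.3]
ee_rot: [3.141, -0.002, 0.142]
contact_force: [-1.0, -0.8, 6.8]
gripper_width: 0.578
gripper_force: 36.1
```

```bash
python3 - <<'E'
from h import *
go(*seat(PL,-12),-.595)
E
```

```text
at 13.7333 [558.8   1.5  79.3] 0.142 dx 10.9 dy -206.1 turn 42.2 F [-1.  -0.8  6.8] w 49.2
```

Request:
{"fn": "jog_arm", "kwargs": {
  "rows": [1,0,0,-37,0,1,0,0,-37,0,1,1.8,-34.3,0,0,1,1.8,-34.3,0,0,1,1.8,-34.3,0,0,1,1.8,-34.3,0,0,1,1.8,-34.3,0,0,1,1.8,-34.3,0,0,1,0,0,0,7.05,1,0,0,0,7.05,1,0,0,0,7.05,1,0,0,0,7.05]
}}

```text
t: 14.73
tool_pos: [539.3, 207.3, 152.6]
ee_rot: [-3.141, -0.001, -0.355]
contact_force: [0.2, 0.3, -1.3]
gripper_width: 0.577
gripper_force: 38.0
```

Request:
{"fn": "jog_arm", "kwargs": {
  "rows": [1,0,0,0,7,1,0,0,0,7,1,0,0,0,0,1,0,0,0,0]
}}

```text
t: 15.07
tool_pos: [539.5, 206.8, 152.4]
ee_rot: [-3.141, -0.0, -0.59]
contact_force: [-0.2, -0.3, -0.8]
gripper_width: 0.575
gripper_force: 38.0
```

```bash
python3 - <<'E'
from h import *
go(*seat(PL,-10.8),-.595)
E
```

```text
at 15.0667 [539.5 206.8 152.4] -0.59 dx 1.8 dy -0.8 turn 0.3 F [-0.2 -0.3 -0.8] w 48.9
```

Request:
{"fn": "jog_arm", "kwargs": {
  "rows": [1,1.8,-0.8,30,0,1,0,0,22,0,1,0,0,10,0,1,0,0,5,0,1,0,0,3,0,1,0,0,0,0,1,0,0,0,0,-1,0,0,0,0,-1,0,0,0,0,-1,0,0,0,0,-1,0,0,-20,0,-1,0,0,-35,0]
}}

```text
t: 16.07
tool_pos: [539.3, 205.7, 134.5]
ee_rot: [3.136, 0.004, -0.593]
contact_force: [0.5, 0.6, -0.6]
gripper_width: 1.002
gripper_force: 0.0
```

Request:
{"fn": "jog_arm", "kwargs": {
  "rows": [-1,0,0,-40,0,-1,0,0,-40,0,-1,0,0,0,0,-1,0,0,0,0]
}}

```text
t: 16.4
tool_pos: [542.7, 207.0, 219.9]
ee_rot: [-3.137, -0.003, -0.594]
contact_force: [-1.0, -0.4, -0.5]
gripper_width: 1.001
gripper_force: 0.0
```

```bash
python3 - <<'E'
from h import *
O=look('F')
for k,x in(("latch",70),("controller",-12)):
    for o in O[k][:1]:
        p,e=fit(k,[o[1:4]],list(seat(PL,x))+[3,-.595],3);print(k,p,e,np.array(seat(PL,x)))
go(435,-80,.23)
E
```

```text
latch 0.59 [614. 156.] 2.55 [48. 79.] px [259.  72.  64. 107.]
controller 0.66 [539. 208.] 2.56 [54. 78.] px [258. 184.  66.  88.]
striker 0.91 [447. 383.] 3.09 [35. 53.] px [162. 362.  50.  42.]
plate 0.72 [546. 202.] 2.55 [ 71. 248.] px [259. 159.  94. 294.]
16.8 [540.9 206.3 215.8] [ 3.14e+00  1.00e-03 -5.94e-01] [ 0.5 -0.  -0.1]
latch [ 6.08568866e+02  1.60442272e+02  3.00000000e+00 -5.95528546e-01] 0.023543546075373123 [608.27039492 161.16438719]
controller [541.72393781 205.96285361   3.          -0.59119178] 0.02340325524960918 [540.36221801 207.12610505]
at 16.8 [540.9 206.3 215.8] -0.594 dx 72.3 dy 296.5 turn -47.2 F [ 0.5 -0.  -0.1] w 84.8
```

Request:
{"fn": "jog_arm", "kwargs": {
  "rows": [-1,4.7,38.4,0,0,-1,4.7,38.4,0,0,-1,4.7,38.4,0,0,-1,4.7,38.4,0,0,-1,4.7,38.4,0,0,-1,4.7,38.4,0,0,-1,0,0,0,-6.1,-1,0,0,0,-6.1,-1,0,0,0,0,-1,0,0,0,0]
}}

```text
t: 17.63
tool_pos: [435.8, -0.4, 216.7]
ee_rot: [3.141, 0.0, -0.384]
contact_force: [0.0, 0.3, -0.2]
gripper_width: 1.002
gripper_force: 0.0
```

```bash
python3 - <<'E'
from h import *
O=look('G')
for o in O["battery"][:1]:
    p,e=fit("battery",[o[1:4]],(435,0,0,-.38),0);print(p,e);go(p[0],p[1],p[3])
img,K,T=O["cam"];im=cv2.resize(img[:,:,::-1],(800,600))
cs,_=cv2.findContours(cv2.resize(sil("battery",p,K,T,2),(800,600)),0,2);cv2.drawContours(im,cs,-1,(0,255,0),1);cv2.imwrite("pics/ovG.png",im)
E
```

```text
latch 0.74 [596. 141.] 2.55 [ 2. 58.] px [ 2. 60.  4. 80.]
controller 0.66 [528. 185.] 2.55 [ 5. 69.] px [  4. 164.   7.  82.]
battery 0.6 [433.   1.] 2.76 [35. 65.] px [257. 185.  46.  77.]
plate 0.61 [527. 178.] 2.55 [ 18. 246.] px [ 14. 144.  25. 289.]
door 0.74 [ 490. -167.] 1.19 [104.  45.] px [439.  34. 145.  69.]
18.0333 [ 4.359e+02 -1.000e-01  2.168e+02] [ 3.142  0.    -0.381] [ 0.5 -0.4  0.8]
[ 4.34164131e+02  1.62928028e-01  0.00000000e+00 -3.82554574e-01] 0.072007996616816
at 18.0333 [ 4.359e+02 -1.000e-01  2.168e+02] -0.381 dx -1.7 dy 0.4 turn 0.1 F [ 0.5 -0.4  0.8] w 84.9
```

View pics/ovG.png

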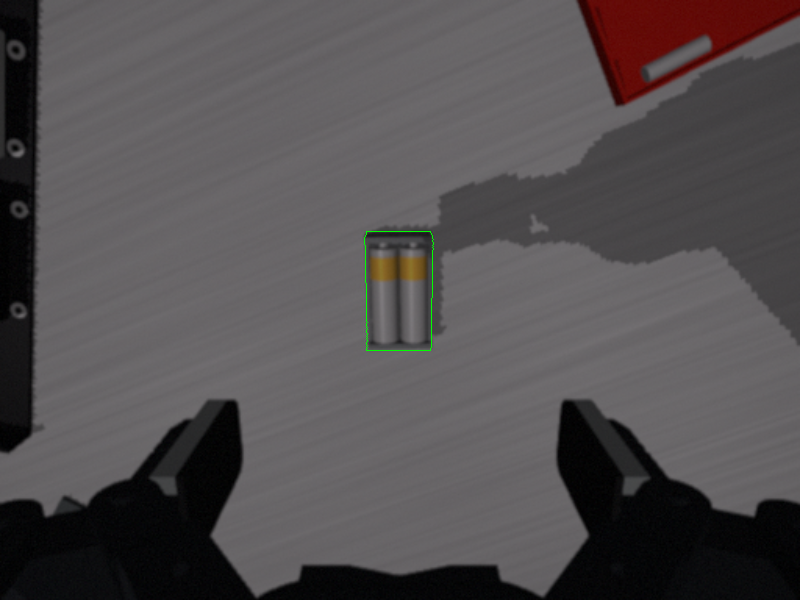

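The fitted outline matches the battery at (398,290), so I grasp it.

Request:
{"fn": "jog_arm", "kwargs": {
  "squeeze": 30,
  "rows": [-1,-1.7,0,36,0,-1,0,0,36,0,-1,0,0,34,0,-1,0,0,20,0,-1,0,0,13,0,-1,0,0,0,0,-1,0,0,0,0,1,0,0,0,0,1,0,0,0,0,1,0,0,0,0,1,0,0,0,0,1,0,0,0,0]
}}

```text
t: 19.03
tool_pos: [434.7, 0.3, 78.7]
ee_rot: [-3.141, -0.001, -0.381]
contact_force: [-1.4, -0.1, 8.1]
gripper_width: 0.388
gripper_force: 29.9
```

Request:
{"fn": "jog_arm", "kwargs": {
  "rows": [1,0,0,0,0,1,0,0,0,0]
}}

```text
t: 19.2
tool_pos: [434.8, 0.3, 78.7]
ee_rot: [-3.141, -0.001, -0.381]
contact_force: [-1.4, 0.6, 7.9]
gripper_width: 0.388
gripper_force: 30.0
```

```bash
python3 - <<'E'
from h import *
go(541.7,206.2,-.592)
E
```

```text
at 19.2 [4.348e+02 3.000e-01 7.870e+01] -0.381 dx 22.8 dy -230.9 turn 12.1 F [-1.4  0.6  7.9] w 33.0
```

Request:
{"fn": "jog_arm", "kwargs": {
  "rows": [1,0,0,-29,0,1,0,0,-29,0,1,0,0,-29,0,1,3.8,-38.5,0,0,1,3.8,-38.5,0,0,1,3.8,-38.5,0,0,1,3.8,-38.5,0,0,1,3.8,-38.5,0,0,1,3.8,-38.5,0,0,1,0,0,0,6,1,0,0,0,6,1,0,0,0,0]
}}

```text
t: 20.2
tool_pos: [541.1, 207.0, 164.8]
ee_rot: [3.141, 0.0, -0.594]
contact_force: [-0.2, 0.1, -0.4]
gripper_width: 0.385
gripper_force: 31.1
```

Request:
{"fn": "jog_arm", "kwargs": {
  "rows": [1,0,0,0,0,1,0,0,0,0]
}}

```text
t: 20.37
tool_pos: [541.0, 205.9, 165.0]
ee_rot: [3.141, 0.0, -0.587]
contact_force: [-0.5, -0.8, -0.6]
gripper_width: 0.384
gripper_force: 31.1
```

```bash
python3 - <<'E'
from h import *
go(542.1,205.8,-.592)
E
```

```text
at 20.3667 [541.  205.9 165. ] -0.587 dx 1.0 dy -0.5 turn 0.3 F [-0.5 -0.8 -0.6] w 32.6
```

Request:
{"fn": "jog_arm", "kwargs": {
  "rows": [1,1,0,30,0,1,0,0,14,0,1,0,0,8,0,1,0,0,4,0,1,0,0,3,0,1,0,0,0,0,1,0,0,0,0,-1,0,0,0,0,-1,0,0,0,0,-1,0,0,0,0,-1,0,0,-20,0,-1,0,0,-35,0]
}}

```text
t: 21.37
tool_pos: [540.0, 205.0, 158.5]
ee_rot: [3.136, 0.004, -0.59]
contact_force: [-0.3, 0.6, -0.3]
gripper_width: 0.998
gripper_force: 0.0
```

Request:
{"fn": "jog_arm", "kwargs": {
  "rows": [-1,0,0,-40,0,-1,0,0,-20,0,-1,0,0,0,0,-1,0,0,0,0]
}}

```text
t: 21.7
tool_pos: [542.7, 206.0, 222.4]
ee_rot: [-3.139, -0.002, -0.59]
contact_force: [-0.4, -1.6, -0.6]
gripper_width: 1.001
gripper_force: 0.0
```

```bash
python3 - <<'E'
from h import *
O=look('H')
for k,x,z in(("latch",70,3),("controller",-12,3),("battery",-12,27)):
    for o in O[k][:1]:
        p,e=fit(k,[o[1:4]],list(seat(PL,x))+[z,-.595],z);print(k,p.round(2),e,np.array(seat(PL,x)))
go(437.7,401.4,.54)
E
```

```text
latch 0.57 [615. 156.] 2.55 [49. 80.] px [258.  71.  67. 109.]
controller 0.91 [539. 208.] 2.56 [54. 80.] px [257. 185.  69.  91.]
battery 0.59 [534. 211.] 2.58 [39. 72.] px [257. 191.  48.  83.]
terminal 0.42 [534. 211.] 2.57 [39. 72.] px [258. 193.  52.  85.]
striker 0.88 [442. 393.] 0.54 [55. 36.] px [162. 361.  52.  43.]
plate 0.81 [546. 203.] 2.55 [ 71. 247.] px [255. 160.  90. 292.]
plate 0.62 [607. 403.] 0.01 [101.  22.] px [ 40. 240.  80.  96.]
22.1 [541.8 205.6 219.9] [ 3.14e+00  1.00e-03 -5.90e-01] [ 0.6 -0.7 -0. ]
latch [ 6.0838e+02  1.6026e+02  3.0000e+00 -6.0000e-01] 0.027473636141584268 [608.27039492 161.16438719]
controller [542.5  205.46   3.    -0.59] 0.6458636510070097 [540.36221801 207.12610505]
battery [542.29 205.38  27.    -0.57] 0.05955371900826445 [540.36221801 207.12610505]
at 22.1 [541.8 205.6 219.9] -0.59 dx -195.4 dy -104.8 turn -64.8 F [ 0.6 -0.7 -0. ] w 85.2
```

View pics/w_H.png

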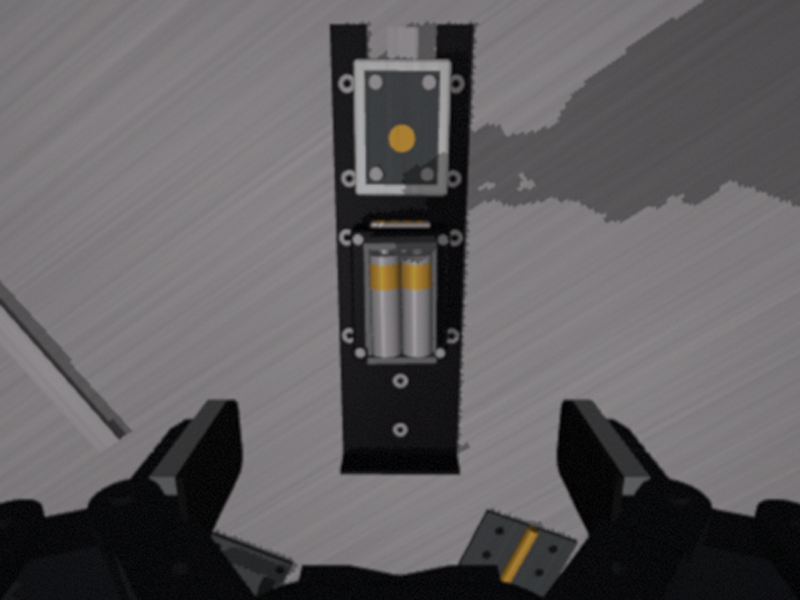

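View H shows the battery (400,305) centred on the controller, with the latch in place. The striker is next.

Request:
{"fn": "jog_arm", "kwargs": {
  "rows": [0,-32.6,-17.5,0,0,0,-32.6,-17.5,0,0,0,-32.6,-17.5,0,0,0,-32.6,-17.5,0,0,0,-32.6,-17.5,0,0,0,-32.6,-17.5,0,0,0,0,0,0,-7.1,0,0,0,0,-7.1,0,0,0,0,-7.1,0,0,0,0,-7.1,0,0,0,0,-7.1,0,0,0,0,-7.1]
}}

```text
t: 23.1
tool_pos: [437.8, 401.8, 220.4]
ee_rot: [3.141, 0.001, 0.16]
contact_force: [-0.7, 0.5, 0.8]
gripper_width: 0.503
gripper_force: 0.0
```

Request:
{"fn": "jog_arm", "kwargs": {
  "rows": [0,0,0,0,-7.1,0,0,0,0,-7.1,0,0,0,0,-7.1,0,0,0,0,0,0,0,0,0,0]
}}

```text
t: 23.52
tool_pos: [437.9, 401.8, 220.5]
ee_rot: [3.141, 0.001, 0.521]
contact_force: [0.1, -0.6, -0.6]
gripper_width: 0.5
gripper_force: 0.0
```

```bash
python3 - <<'E'
from h import *
O=look('I')
for o in O["striker"][:3]:
    p,e=fit("striker",[o[1:4]],(437.7,401.4,0,.54),0);print(p,e);go(p[0],p[1],p[3]);
    if abs(p[0]-438)<8: P=p
img,K,T=O["cam"];im=cv2.resize(img[:,:,::-1],(800,600))
cs,_=cv2.findContours(cv2.resize(sil("striker",P,K,T,2),(800,600)),0,2);cv2.drawContours(im,cs,-1,(0,255,0),1);cv2.imwrite("pics/ovI.png",im)
E
```

```text
controller 0.68 [524. 211.] 0.96 [65. 40.] px [487. 201.  49.  79.]
battery 0.93 [520. 203.] 0.73 [45. 16.] px [502. 210.  21.  52.]
striker 0.76 [337. 441.] 0.72 [62. 40.] px [159. 253.  49.  68.]
striker 0.75 [443. 506.] 1.61 [40. 62.] px [146. 114.  85.  75.]
striker 0.62 [436. 401.] 0.54 [62. 39.] px [255. 184.  47.  73.]
plate 0.72 [496. 234.] 2.55 [ 80. 118.] px [444. 213. 128. 134.]
23.9167 [438.  401.8 220.9] [-3.142  0.     0.524] [-0.7  0.1  0.9]
[437.7  401.4    0.     0.54] 1.0
at 23.9167 [438.  401.8 220.9] 0.524 dx -0.5 dy 0.2 turn -0.9 F [-0.7  0.1  0.9] w 42.6
[437.7  401.4    0.     0.54] 1.0
at 23.9167 [438.  401.8 220.9] 0.524 dx -0.5 dy 0.2 turn -0.9 F [-0.7  0.1  0.9] w 42.6
[437.27856886 401.73019245   0.           0.54033555] 0.036640089747185356
at 23.9167 [438.  401.8 220.9] 0.524 dx -0.7 dy -0.3 turn -0.9 F [-0.7  0.1  0.9] w 42.6
```

View pics/ovI.png

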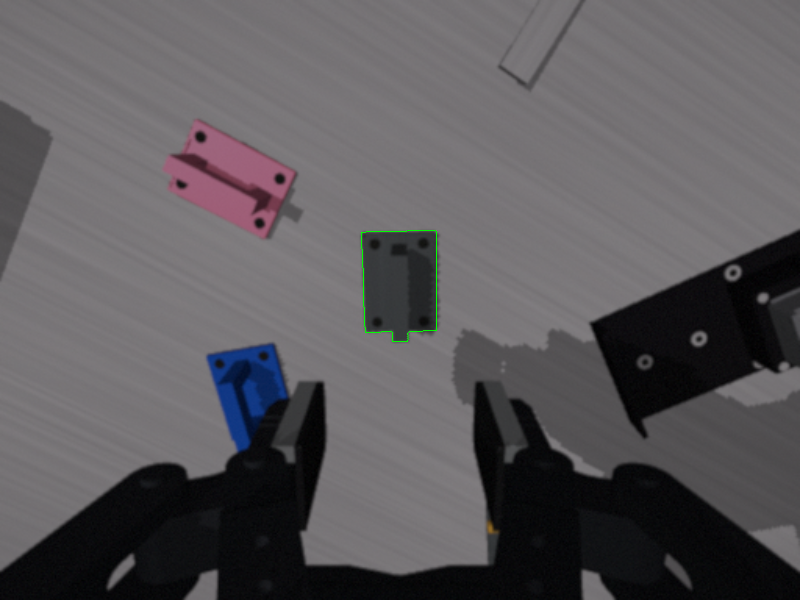

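The outline fits the dark striker at (400,282). The blue and pink look-alikes are clear to the left, so I grasp its loop.

Request:
{"fn": "jog_arm", "kwargs": {
  "squeeze": 45,
  "rows": [0,-0.7,-0.3,36,-0.9,0,0,0,36,0,0,0,0,34,0,0,0,0,20,0,0,0,0,11,0,0,0,0,0,0,1,0,0,0,0,1,0,0,0,0,1,0,0,0,0,1,0,0,0,0,1,0,0,0,0,1,0,0,0,0]
}}

```text
t: 24.92
tool_pos: [438.1, 402.3, 85.4]
ee_rot: [-3.141, -0.003, 0.541]
contact_force: [0.7, -0.9, 7.9]
gripper_width: 0.08
gripper_force: 47.1
```

```bash
python3 - <<'E'
from h import *
go(*seat(DO,50),.085)
E
```

```text
at 24.9167 [438.1 402.3  85.4] 0.541 dx -139.2 dy 614.9 turn 26.1 F [ 0.7 -0.9  7.9] w 6.8
```

Request:
{"fn": "jog_arm", "kwargs": {
  "rows": [1,0,0,-34,0,1,0,0,-34,0,1,0,0,-34,0,1,-8.7,38.4,0,0,1,-8.7,38.4,0,0,1,-8.7,38.4,0,0,1,-8.7,38.4,0,0,1,-8.7,38.4,0,0,1,-8.7,38.4,0,0,1,-8.7,38.4,0,0,1,-8.7,38.4,0,0,1,-8.7,38.4,0,0]
}}

```text
t: 25.92
tool_pos: [548.2, 63.3, 186.4]
ee_rot: [3.141, -0.001, 0.541]
contact_force: [0.3, 0.8, -1.9]
gripper_width: 0.08
gripper_force: 45.7
```

Request:
{"fn": "jog_arm", "kwargs": {
  "rows": [1,-8.7,38.4,0,0,1,-8.7,38.4,0,0,1,-8.7,38.4,0,0,1,-8.7,38.4,0,0,1,-8.7,38.4,0,0,1,-8.7,38.4,0,0,1,-8.7,38.4,0,0,1,0,0,0,6.5,1,0,0,0,6.5,1,0,0,0,6.5,1,0,0,0,6.5,1,0,0,0,0]
}}

```text
t: 26.92
tool_pos: [634.0, -196.8, 186.1]
ee_rot: [-3.141, 0.0, 0.081]
contact_force: [0.0, -0.1, -1.6]
gripper_width: 0.083
gripper_force: 45.7
```

Request:
{"fn": "jog_arm", "kwargs": {
  "rows": [1,0,0,0,0,1,0,0,0,0]
}}

```text
t: 27.08
tool_pos: [634.1, -196.5, 186.0]
ee_rot: [-3.142, -0.0, 0.091]
contact_force: [0.3, 0.3, -2.0]
gripper_width: 0.081
gripper_force: 45.7
```

```bash
python3 - <<'E'
from h import *
go(*seat(DO,51),.085)
O=look("J")
o=O["door"][0];print(fit("door",[o[1:4]],(585.5,-200.7,0,.085),0))
img,K,T=O["cam"];im=cv2.resize(img[:,:,::-1],(800,600))
for x,y,z in((50,52,10),(50,-52,10),(50,21,3),(50,-21,3),(71,0,3),(29,0,3)):
    u=proj(K,T,np.array([[*seat(DO,x,y),z]]))[0]*1.5625;cv2.circle(im,tuple(int(v) for v in u),3,(0,255,255),1)
cv2.imwrite("pics/ovJ.png",im)
E
```

```text
at 27.0833 [ 634.1 -196.5  186. ] 0.091 dx 2.2 dy 0.0 turn 0.3 F [ 0.3  0.3 -2. ] w 6.9
controller 0.64 [ 583. -201.] 0.09 [206. 155.] px [255. 241. 220. 242.]
striker 0.66 [ 570. -203.] 0.09 [125.  65.] px [257. 268.  91. 139.]
door 0.81 [ 584. -201.] 0.09 [205. 154.] px [256. 241. 217. 241.]
27.4833 [ 634.2 -196.6  185.9] [ 3.142 -0.     0.088] [-0.2  0.5 -1.2]
(array([ 5.86128765e+02, -2.00925583e+02,  0.00000000e+00,  9.11472103e-02]), np.float64(0.4233607548995887))
```

View pics/ovJ.png

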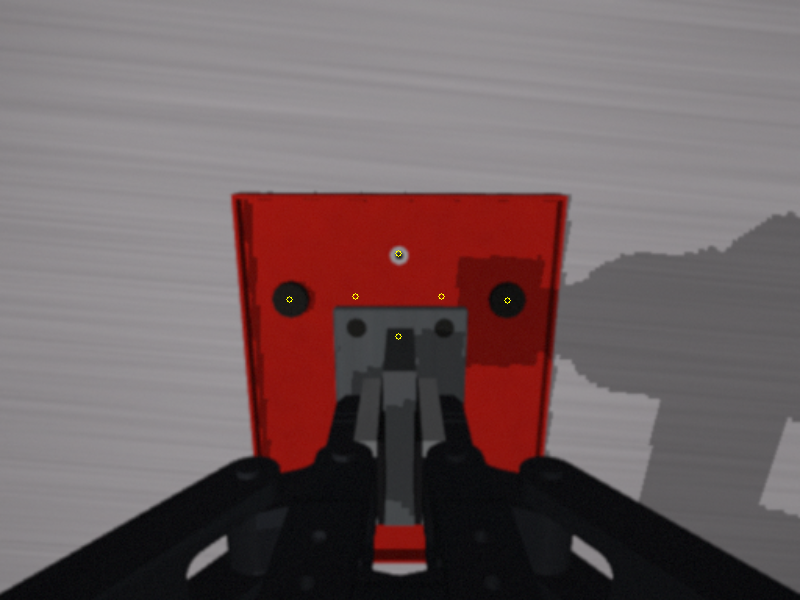

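Predicted buffers (290,299) and (508,299) and the nut at (398,254) coincide with the image, and the striker hangs straight, so I lower it.

Request:
{"fn": "jog_arm", "kwargs": {
  "rows": [1,2.2,0,35,0,1,0,0,32,0,1,0,0,16,0,1,0,0,8,0,1,0,0,4,0,1,0,0,2,0,1,0,0,0,0,0,0,0,0,0,0,0,0,0,0,0,0,0,0,0,0,0,0,-20,0,0,0,0,-35,0]
}}

```text
t: 28.48
tool_pos: [634.3, -195.8, 141.4]
ee_rot: [-3.139, 0.006, 0.087]
contact_force: [0.7, -1.0, -1.3]
gripper_width: 0.499
gripper_force: 0.0
```

Request:
{"fn": "jog_arm", "kwargs": {
  "rows": [0,0,0,-40,0,-1,0,0,-35,0,-1,0,0,0,0,-1,0,0,0,0]
}}

```text
t: 28.82
tool_pos: [637.8, -196.9, 222.3]
ee_rot: [3.139, -0.006, 0.087]
contact_force: [-1.1, -0.6, -0.6]
gripper_width: 0.903
gripper_force: 0.0
```

```bash
python3 - <<'E'
from h import *
O=look('K')
for o in O["striker"][:2]:print(fit("striker",[o[1:4]],list(seat(DO,50))+[3,.085],3),seat(DO,50))
go(468.8,-390.3,.24)
E
```

```text
striker 0.8 [ 634. -198.] 0.07 [65. 41.] px [257. 187.  51.  77.]
door 0.87 [ 584. -201.] 0.09 [205. 154.] px [254. 231. 190. 213.]
29.2167 [ 636.  -196.3  217.7] [-3.141e+00  2.000e-03  8.700e-02] [-0.   0.5 -0.2]
(array([ 6.36284157e+02, -1.97366323e+02,  3.00000000e+00,  8.61961340e-02]), np.float64(0.04262334154286174)) (np.float64(635.3194837251145), np.float64(-196.4551158598792))
at 29.2167 [ 636.  -196.3  217.7] 0.087 dx -183.4 dy 178.7 turn -8.8 F [-0.   0.5 -0.2] w 85.0
```

View pics/w_K.png

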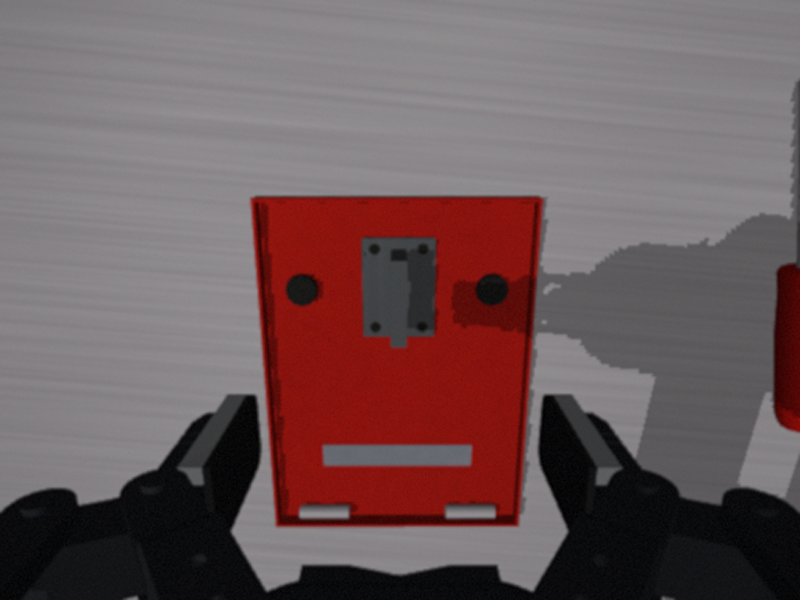

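The striker stands between the buffers at (400,285), about 1 mm off. The terminal strip is next.

Request:
{"fn": "jog_arm", "kwargs": {
  "rows": [-1,-26.2,25.5,0,0,-1,-26.2,25.5,0,0,-1,-26.2,25.5,0,0,-1,-26.2,25.5,0,0,-1,-26.2,25.5,0,0,-1,-26.2,25.5,0,0,-1,-26.2,25.5,0,0,-1,0,0,0,-4.4,-1,0,0,0,-4.4,-1,0,0,0,0,-1,0,0,0,0]
}}

```text
t: 30.13
tool_pos: [469.0, -390.2, 218.5]
ee_rot: [-3.141, 0.0, 0.238]
contact_force: [-0.3, 0.5, 0.0]
gripper_width: 0.996
gripper_force: 0.0
```

```bash
python3 - <<'E'
from h import *
O=look('L');img,K,T=O["cam"]
P=None
for o in O["terminal"][:1]:
    P,e=fit("terminal",[o[1:4]],(468.8,-390.3,0,.24),0);print(P,e)
g=cv2.cvtColor(img,cv2.COLOR_RGB2GRAY);hs=cv2.cvtColor(img,cv2.COLOR_RGB2HSV)
u=proj(K,T,np.array([[468.8,-390.3,10.]]))[0].astype(int);print(u)
w=np.zeros_like(g);w[u[1]-60:u[1]+60,u[0]-60:u[0]+60]=1
im=cv2.resize(img[:,:,::-1],(800,600))
if P is not None:
    go(P[0],P[1],P[3]);cs,_=cv2.findContours(cv2.resize(sil("terminal",P,K,T,2),(800,600)),0,2);cv2.drawContours(im,cs,-1,(0,255,0),1)
cv2.imwrite("pics/ovL.png",im)
E
```

```text
terminal 0.83 [ 467. -392.] 0.24 [50. 25.] px [259. 186.  31.  52.]
terminal 0.61 [ 598. -432.] 0.27 [43. 27.] px [352.  32.  43.  64.]
door 0.77 [ 532. -230.] 1.66 [ 91. 108.] px [ 72.  63. 144. 127.]
30.5333 [ 469.4 -390.   218.9] [ 3.142 -0.     0.241] [-0.3 -0.7 -0.3]
[ 4.68163176e+02 -3.91357603e+02  0.00000000e+00  2.51847479e-01] 0.05578559060453214
[255 182]
at 30.5333 [ 469.4 -390.   218.9] 0.241 dx -1.5 dy 1.0 turn -0.6 F [-0.3 -0.7 -0.3] w 84.8
```

View pics/ovL.png

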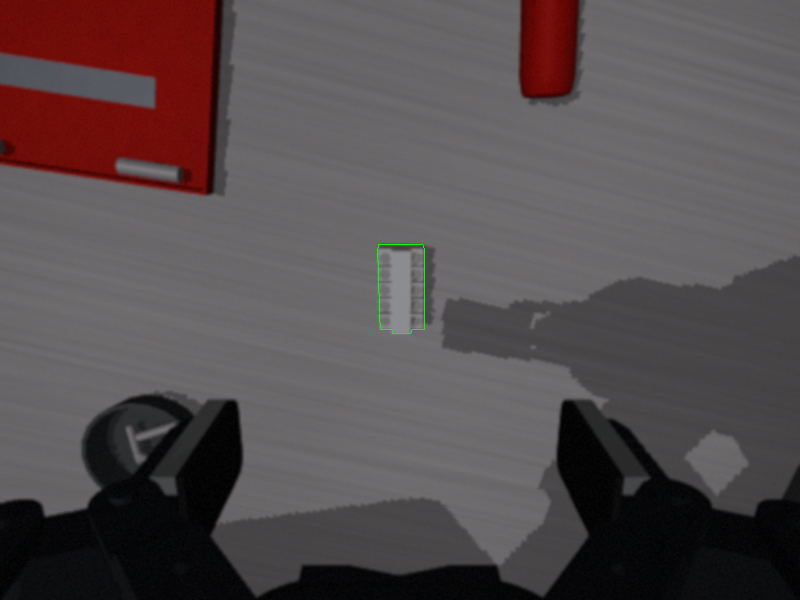

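The outline fits the terminal strip at (401,288). The round tray at lower left is clear of the fingers.

Request:
{"fn": "jog_arm", "kwargs": {
  "squeeze": 25,
  "rows": [-1,-1.3,1,36,-0.5,-1,0,0,36,0,-1,0,0,36,0,-1,0,0,22,0,-1,0,0,12,0,-1,0,0,0,0,-1,0,0,0,0,1,0,0,0,0,1,0,0,0,0,1,0,0,0,0,1,0,0,0,0,1,0,0,0,0]
}}

```text
t: 31.53
tool_pos: [468.5, -391.8, 77.7]
ee_rot: [3.141, -0.001, 0.249]
contact_force: [0.6, 0.4, 0.6]
gripper_width: 0.299
gripper_force: 0.8
```

Request:
{"fn": "jog_arm", "kwargs": {
  "rows": [1,0,0,0,0,1,0,0,0,0]
}}

```text
t: 31.7
tool_pos: [468.5, -391.8, 77.7]
ee_rot: [3.141, -0.001, 0.249]
contact_force: [-1.5, 0.4, 6.1]
gripper_width: 0.275
gripper_force: 25.5
```

```bash
python3 - <<'E'
from h import *
go(*seat(PL,-84),-.595)
E
```

```text
at 31.7 [ 468.5 -391.8   77.7] 0.249 dx 169.6 dy -616.5 turn 48.4 F [-1.5  0.4  6.1] w 23.3
```

Request:
{"fn": "jog_arm", "kwargs": {
  "rows": [1,0,0,-34,0,1,0,0,-34,0,1,0,0,-34,0,1,10.6,-38.5,0,0,1,10.6,-38.5,0,0,1,10.6,-38.5,0,0,1,10.6,-38.5,0,0,1,10.6,-38.5,0,0,1,10.6,-38.5,0,0,1,10.6,-38.5,0,0,1,10.6,-38.5,0,0,1,10.6,-38.5,0,0]
}}

```text
t: 32.7
tool_pos: [474.8, -30.4, 179.2]
ee_rot: [3.141, -0.001, 0.249]
contact_force: [0.5, 0.6, 0.0]
gripper_width: 0.267
gripper_force: 25.0
```

Request:
{"fn": "jog_arm", "kwargs": {
  "rows": [1,10.6,-38.5,0,0,1,10.6,-38.5,0,0,1,10.6,-38.5,0,0,1,10.6,-38.5,0,0,1,10.6,-38.5,0,0,1,10.6,-38.5,0,0,1,10.6,-38.5,0,0,1,0,0,0,6.9,1,0,0,0,6.9,1,0,0,0,6.9,1,0,0,0,6.9,1,0,0,0,6.9]
}}

```text
t: 33.7
tool_pos: [480.4, 247.5, 179.0]
ee_rot: [3.142, 0.0, -0.358]
contact_force: [-0.1, -0.3, -0.2]
gripper_width: 0.267
gripper_force: 25.0
```

Request:
{"fn": "jog_arm", "kwargs": {
  "rows": [1,0,0,0,6.9,1,0,0,0,6.9,1,0,0,0,0,1,0,0,0,0]
}}

```text
t: 34.03
tool_pos: [480.5, 247.3, 179.0]
ee_rot: [-3.142, -0.0, -0.59]
contact_force: [1.0, -1.0, -0.9]
gripper_width: 0.268
gripper_force: 25.0
```

```bash
python3 - <<'E'
from h import *
go(*seat(PL,-84),-.595)
E
```

```text
at 34.0333 [480.5 247.3 179. ] -0.59 dx 0.1 dy -0.3 turn 0.3 F [ 1.  -1.  -0.9] w 22.8
```

Request:
{"fn": "jog_arm", "kwargs": {
  "rows": [1,0,0,35,0,1,0,0,32,0,1,0,0,16,0,1,0,0,9,0,1,0,0,4,0,1,0,0,2,0,1,0,0,0,0,-1,0,0,0,0,-1,0,0,0,0,-1,0,0,0,0,-1,0,0,-20,0,-1,0,0,-35,0]
}}

```text
t: 35.03
tool_pos: [478.8, 246.4, 134.1]
ee_rot: [3.137, 0.003, -0.593]
contact_force: [-0.4, 0.4, -0.0]
gripper_width: 0.958
gripper_force: 0.0
```

Request:
{"fn": "jog_arm", "kwargs": {
  "rows": [-1,0,0,-40,0,-1,0,0,-40,0,-1,0,0,-30,0,-1,0,0,-10,0,-1,0,0,0,0,-1,0,0,0,0]
}}

```text
t: 35.53
tool_pos: [480.4, 247.2, 255.9]
ee_rot: [-3.141, -0.0, -0.594]
contact_force: [-0.3, 0.4, -0.5]
gripper_width: 1.001
gripper_force: 0.0
```

```bash
python3 - <<'E'
from h import *
O=look('N')
def inplate(p):
    d=np.array(p[:2])-PL[:2];c,s=np.cos(PL[2]),np.sin(PL[2]);return round(c*d[0]+s*d[1],1),round(-s*d[0]+c*d[1],1),round(p[3],3)
for k,x,z in(("latch",70,3),("controller",-12,3),("battery",-12,27),("terminal",-84,3)):
    for o in O[k][:1]:
        p,e=fit(k,[o[1:4]],list(seat(PL,x))+[z,-.595],z);print(k,inplate(p),round(e,3))
E
```

```text
latch 0.94 [592. 172.] 0.98 [47. 21.] px [255.  15.  57.  27.]
controller 0.94 [541. 206.] 2.55 [53. 74.] px [255.  92.  63.  91.]
battery 0.85 [542. 206.] 2.58 [38. 68.] px [256.  89.  49.  85.]
terminal 0.86 [480. 248.] 2.54 [24. 49.] px [254. 174.  30.  48.]
striker 0.77 [338. 442.] 0.68 [53. 49.] px [184. 363.  52.  36.]
plate 0.85 [524. 217.] 2.54 [ 70. 185.] px [256. 105.  84. 211.]
35.9333 [480.3 247.2 255. ] [ 3.14e+00  1.00e-03 -5.94e-01] [ 0.3 -0.3 -0.3]
latch (np.float64(71.4), np.float64(-0.1), np.float64(-0.586)) 0.024
controller (np.float64(-10.8), np.float64(-0.1), np.float64(-0.608)) 0.724
battery (np.float64(-9.8), np.float64(-0.3), np.float64(-0.568)) 0.041
terminal (np.float64(-82.9), np.float64(0.1), np.float64(-0.605)) 0.058
```

View pics/w_N.png

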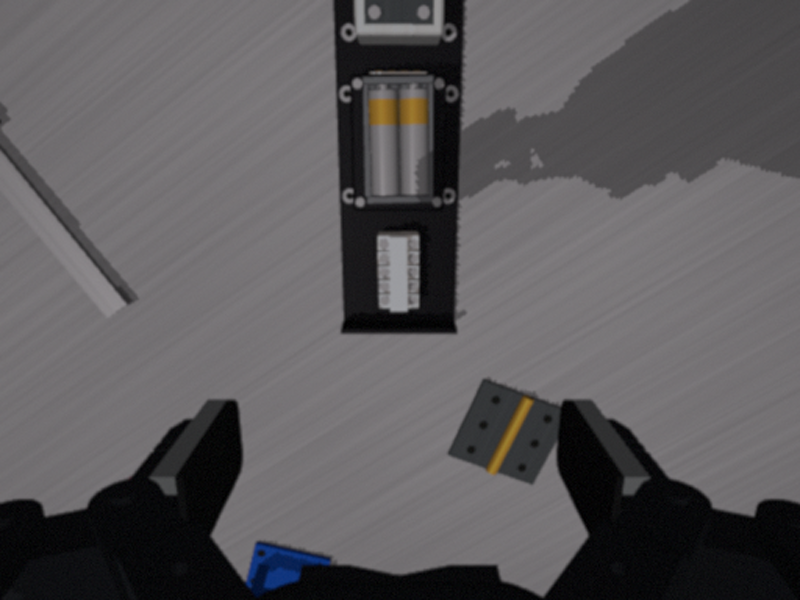

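View N shows the terminal strip (398,272), controller with battery (400,140) and latch all in line on the plate, each within about 2 mm. I hand the job in.

```bash
python3 -c "
from bench import arm
print(arm.hand_in())"
```

```text
the job is handed in; nothing more can be done
None
```

The lock set is laid out and handed in at about 36 s of the 120 s. The latch, controller, terminal strip, battery and striker are each within about 2 mm of their seats by camera measurement. No contact with the caliper or screwdriver was seen, though I did not re-measure where they lie at the end, and the hand-in returned no verdict.

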